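# Close the objective case with the locked lid stay

## Robot

A 6-joint arm with a two-finger parallel gripper is mounted at the origin on a cart in front of the work surface, level with it; the furniture and walls round the work are solid. World frame = base frame: x ahead of the robot, y to its left, z up, the work surface at z = 0. Lengths are in m, angles in rad, forces in N, time in s.
With the tool pointing down it reaches from about 0.4 to 0.925 m from the base axis. Payload 12.5 kg.
Tool frame: the origin (TCP) lies between the finger pads; the fingertips stand 19 mm ahead of it and the grasp point (between the pads) is the TCP; z points along the fingers, y is the line along which they close (so a half turn about z gives the same grasp; the last joint's range is limited). The gripper opens to 95 mm and grips with 3 to 60 N. Pads are 20 mm wide; open, the fingers measure 119 mm over their backs; the gripper's body (75 mm by 180 mm) begins 59 mm behind the grasp point.
Start: joints at [1.118, 0.491, 1.559, -0, 1.092, -0.106], TCP at [0.212, 0.588, 0.234] pointing down, gripper open.
Joint ranges: [-3.1, 3.1], [-0.84, 2.19], [0.05, 2.79], [-1.13, 4.28], [0.06, 2.93], [-2.69, 2.69]. Speed limits (rad/s): [2.22, 2.22, 2.79, 3.14, 3.14, 3.14].

## Interface

Orientations are given as a unit quaternion [x, y, z, w].
In Python, from cell import readout, optics, arm gives the robot as it stands. The module is installed in compiled form; this text tells all that it offers.
- The arm moves only by the shell command python3 -m crank 'ROWS' [OPENING] [FORCE]. ROWS is a JSON object of lists of equal length, an entry for each row: "delta_pos": the shift along the tool's x, y, z in m, a list of three; "twist": the turn about the tool's z in degrees. In form: {"delta_pos": [[tx, ty, tz], ...], "twist": [twist, ...]}. A call has 1 to 8 rows; each row is the pose to reach, as a shift and turn from the pose commanded when the call began, along the tool's axes at that moment; what a row does not reach only later rows make up. A row lasts 1/10 s, in which the tool goes at most 50 mm and 8.59 degrees, less where a joint would pass 70% of its speed; a pose out of reach is approached as far as the arm can. A call with a gripper value outside its range is refused whole. OPENING is the opening in per cent of the stroke, from 0 (shut) to 100 (fully open), set as the call begins (- or left out, the last holds). The fingers move at their own pace and stop on an object; FORCE is the grip in N (left out, the last holds). Time passes only in rows, so rows that repeat a pose let the fingers close. It gives the time, the measured TCP pose, the force, the opening and the grip force at its end, in the units of the state.
- readout.get_obs(): the state, without advancing time (a new reading comes with each control period).
- optics.read_camera(name): name is "scene" or "top"; returns a dict with "img" (400x640x3 uint8, red, green, blue), "K" (3x3 intrinsics, pixels), "extrinsics" (4x4, takes a point from world to camera coordinates). Camera axes: x right, y down, z forward; pixel columns grow to the right and rows downward; lengths in m; the calibration is good to about 2 mm. A picture is of the moment at which its call begins. There is no depth.
- arm.hand_in(): hands the job in; it is judged then, once.
Trained networks look in a picture, given as the dict that the camera call returned (one of the last four; its "shot" number tells which), for a name from the list of things; names that differ only in an ending like _2 or _b are one class to them, and where a whole thing is asked for, a point or a joint stands for the part that bears it (a point fixed in the world has none). Each returns a list of dicts, best first, with "score" (0 to 1); they miss things now and then, are a little off and sometimes report something else, mostly with a low value. They report only what shows in the picture. A call takes as long as a camera call.
- optics.recognise(name, picture): "centre" ([x, y, z] in m, in world coordinates, good to about 4 mm: the middle of the surface that is visible of it).
- optics.silhouettes(name, picture): "region" (400x640 bool, what is visible of it).
The state is a dict: "t": time; "q": joint angles; "joint_vel": joint speeds; "effort": joint torques, N m; "eef_pos": TCP position; "tool_rot": TCP orientation; "ft_force": force on the tool from outside, world axes, zero at the start; "wrist_torque": the same for the moment, N m; "width": finger opening in m; "grasp_force": force on a finger pad.
Only numpy, scipy, OpenCV 4.12 (cv2) and the standard library are available. Lean on these libraries where they do the work, as an engineer would, in place of code of your own. Each camera call takes 0.05 s, during which the arm holds its last target. There are 200 camera calls.

## Task

Close the blue objective case: its lid is held up by a folding stay that is locked straight, so first press down the red tab at the stay's knee until the stay breaks, then swing the lid over and lower it until it is fully shut. Do not force the lid against the locked stay and do not let it slam.

Things in the scene. Friction and masses are not known exactly. Their poses are not given: they have to be found in the camera images.
- case: blue hinged case, 220 x 200 mm in plan, fixed to the worktop, 90 mm high to its rim. Origin: centre of its underside, z up. The hinge line runs along its own x at y = +100 mm, z = 90 mm; the front with the carrying handle is at y = -100 mm; the folding stay is just inside the -x end wall. Three objectives lie in foam inside, below the rim.
- stay_tab (a point): centre of the top of the red tab at the stay's knee, 56 mm above the rim while locked; tab 26 (case x) x 34 (case y) x 5 mm, level. About 5 N breaks the stay, rising to 14 N at 25 mm down as it draws the lid along. It swings on a 100 mm arm about a pin at case y = -50 mm, z = 78 mm: down and, half as much, towards the hinge; 20 to 25 mm down is ample. It stays as left.
- case_lid (a joint): lid angle, rad: 0 shut, 1.57 upright, 1.66 at the start, standing on the case's +y side. The lid is a tray 220 mm along the hinge, 200 mm from hinge to free edge, 28 mm deep: its outer face lies 28 mm outside the plane of hinge and rim (shut case 118 mm high). Stiff hinge: the lid stays at any angle; 1 to 4 N at the free edge moves it.
- stay_knee (a joint): bend of the stay's knee, rad: 0 locked against its stop, a little past straight; 0.14 straight; above 0.2 broken, so that the lid can come down; over 1.5 with the lid shut

How it is judged:
By the outcome, as a careful person would: the job done as asked, in the order asked, and still so for the second after the job is handed in, with the robot touching nothing.
It also fails if it takes over 45 s, if anything falls off the work surface, if the arm or the gripper's body presses on something with over 40 N, if the wrist force passes 120 N, or if a joint passes its speed limit or range.

## Working session

There is one attempt and no reset: what is moved stays moved. The work goes in short steps, Python scripts to look and compute and a shell command to move; the robot and the scene stay as the last step left them, time stands still between calls to the robot, and variables do not carry over. Pictures are saved under pics/ and viewed, at most 10 in all, crops included, and the job is handed in when it is done.

```bash
mkdir -p pics
python3 - <<'E'
from cell import readout, optics, arm
import cv2, numpy as np
o=readout.get_obs()
print({k:np.round(o[k],3).tolist() for k in o})
for n in("scene","top"):
    p=optics.read_camera(n); cv2.imwrite(f"pics/{n}0.png",p["img"][:,:,::-1])
    print(n,p["K"].tolist() if hasattr(p["K"],'tolist') else p["K"]); print(np.round(p["extrinsics"],3))
    for w in("case","stay_tab","case_lid","stay_knee"):
        print(w,[(np.round(d["centre"],3).tolist(),round(d["score"],2)) for d in optics.recognise(w,p)])
E
```

```text
{'t': 0.0, 'q': [1.118, 0.492, 1.559, -0.0, 1.092, -0.106], 'joint_vel': [-0.0, 0.0, -0.001, -0.001, -0.001, -0.0], 'effort': [-0.001, -61.265, -25.818, 0.069, 0.048, -0.0], 'eef_pos': [0.212, 0.588, 0.233], 'tool_rot': [0.173, 0.985, -0.001, -0.0], 'ft_force': [0.393, 0.222, -0.519], 'wrist_torque': [0.021, -0.014, -0.042], 'grasp_force': 0.0, 'width': 0.095}
scene [[404.3564298625322, 0.0, 323.3274495713028], [0.0, 404.3564298625322, 203.1296894175692], [0.0, 0.0, 1.0]]
[[ 0.801  0.599 -0.008 -0.526]
 [ 0.349 -0.478 -0.806 -0.006]
 [-0.487  0.643 -0.592  1.081]
 [ 0.     0.     0.     1.   ]]
case [([0.603, 0.181, 0.09], 0.87)]
stay_tab [([0.486, 0.133, 0.146], 0.74)]
case_lid [([0.599, 0.209, 0.196], 0.8)]
stay_knee []
top [[364.5570371158928, 0.0, 318.7244020762906], [0.0, 364.5570371158928, 199.06004779726987], [0.0, 0.0, 1.0]]
[[-0.007 -1.    -0.004  0.146]
 [-0.99   0.008 -0.141  0.547]
 [ 0.141  0.003 -0.99   0.897]
 [ 0.     0.     0.     1.   ]]
case []
stay_tab [([0.482, 0.134, 0.146], 0.64)]
case_lid [([0.591, 0.204, 0.231], 0.8)]
stay_knee []
```

View pics/scene0.png

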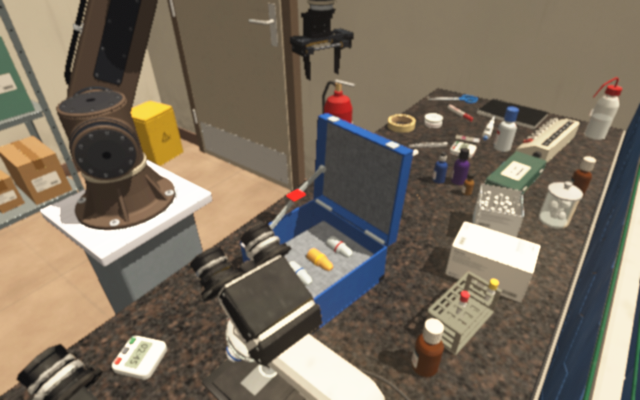

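View pics/top0.png

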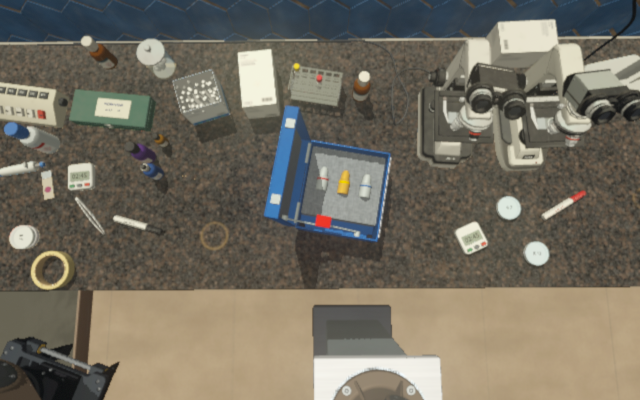

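The scene view shows the lid upright and leaning away on the +y side, with the red tab at about (297,195). In the top view the tab is at (323,222), the rim's front corners are at about (391,152) and (379,241), and the microscopes are well to the right.

```bash
cat > h.py <<'E'
from cell import readout, optics, arm
import numpy as np, cv2
from scipy.spatial.transform import Rotation as R
def back(p,uv,z):
    E=np.array(p["extrinsics"]);K=np.array(p["K"])
    d=E[:3,:3].T@np.linalg.solve(K,[*uv,1]);c=-E[:3,:3].T@E[:3,3]
    return c+d*(z-c[2])/d[2]
def rows(target,tooly_yaw=None):
    o=readout.get_obs();r=R.from_quat(o["tool_rot"]);m=r.as_matrix()
    s="shift %s"%np.round(m.T@(np.array(target)-o["eef_pos"]),3)
    if tooly_yaw is not None:
        cur=np.degrees(np.arctan2(m[1,1],m[0,1]))
        t=-(tooly_yaw-cur); t=(t+90)%180-90; s+=" twist %.1f"%t
    return s
E
python3 - <<'E'
from h import *
p=optics.read_camera("top")
a=back(p,(391,152),.09);b=back(p,(379,241),.09)
print(a,b,np.linalg.norm(a-b),np.degrees(np.arctan2(*(a-b)[[1,0]])))
s=optics.silhouettes("stay_tab",p)[0]["region"]
print(cv2.minAreaRect(np.argwhere(s)[:,::-1].astype(np.float32)))
im=p["img"].astype(int); g=(im[...,0]>150)&(im[...,1]<70); g[:150]=0;g[260:]=0;g[:,:280]=0;g[:,400:]=0
q=np.argwhere(g)[:,::-1]; print(len(q),back(p,q.mean(0),.146),cv2.minAreaRect(q.astype(np.float32)))
m=optics.silhouettes("case",p); print(len(m))
for yaw in (-7,-8,-9,-10):print(yaw,end=' ')
print(rows([.484,.133,.36],-8))
E
```

```text
[ 0.6571388  -0.03757108  0.09      ] [ 0.43895153 -0.00128036  0.09      ] 0.22118477449407575 -9.443457805946682
((322.4124755859375, 221.16580200195312), (68.24097442626953, 12.721146583557129), 11.888657569885254)
160 [0.48266973 0.13295878 0.146     ] ((322.7161865234375, 221.20269775390625), (14.960308074951172, 11.014732360839844), 9.462322235107422)
1
-7 -8 -9 -10 shift [-0.41  -0.335 -0.126] twist 78.1
```

```bash
python3 -m crank '{"delta_pos":[[0,0,-0.05],[0,0,-0.1],[-0.03,-0.02,-0.126],[-0.07,-0.05,-0.126],[-0.105,-0.08,-0.126],[-0.14,-0.11,-0.126],[-0.175,-0.14,-0.126],[-0.21,-0.17,-0.126]],"twist":[8,16,24,32,40,48,56,64]}' 0 20
python3 -c "
from h import *
print(rows([.483,.133,.36],-9.5))"
```

```text
t: 1.45
eef_pos: [0.3526, 0.3549, 0.3598]
tool_rot: [0.67, 0.742, 0.0, 0.0]
ft_force: [1.2, -0.4, -0.4]
width: 0.0367
grasp_force: 0.0
shift [-0.234  0.107 -0.   ] twist 15.3
```

```bash
python3 -m crank '{"delta_pos":[[-0.04,0.018,0],[-0.08,0.036,0],[-0.12,0.055,0],[-0.16,0.073,0],[-0.2,0.092,0],[-0.234,0.107,0],[-0.234,0.107,0.03],[-0.234,0.107,0.06]],"twist":[7,15,15,15,15,15,15,15]}'
python3 - <<'E'
from h import *
print(rows([.483,.133,.18],-9.5))
for n in("scene","top"):
    p=optics.read_camera(n); cv2.imwrite(f"pics/{n}1.png",cv2.resize(p["img"][100:300,200:460,::-1],None,fx=3,fy=3))
    print([(np.round(d["centre"],3),d["score"]) for d in optics.recognise("stay_tab",p)])
E
```

```text
t: 2.25
eef_pos: [0.4841, 0.1342, 0.2992]
tool_rot: [0.76, 0.649, 0.001, 0.0]
ft_force: [0.7, 0.1, 0.2]
width: 0.0007
grasp_force: 0.0
shift [-0.001 -0.001  0.119] twist 0.5
[(array([0.487, 0.128, 0.148]), 0.89)]
[]
```

View pics/scene1.png

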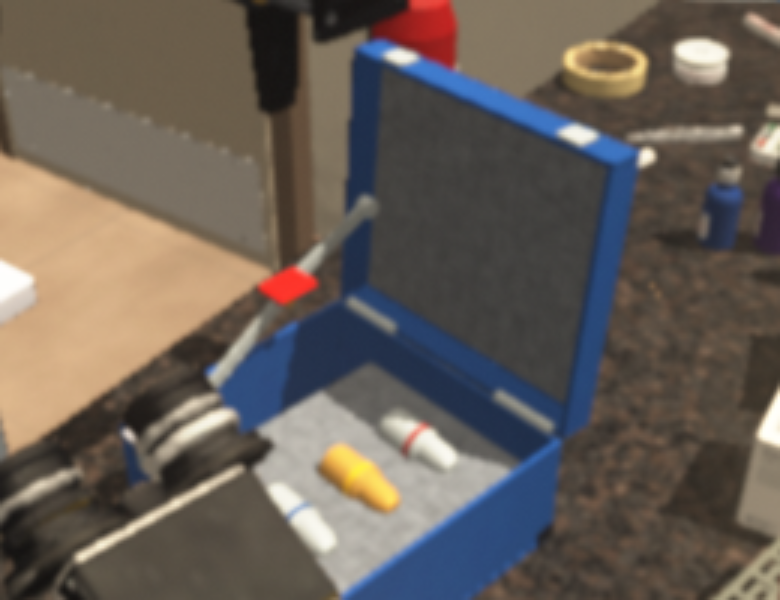

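The closed fingers hang above the tab: fingertips at about crop (275,100), red tab at (288,286). Next I descend to just above it.

```bash
python3 -m crank '{"delta_pos":[[-0.003,0,0.04],[-0.003,0,0.08],[-0.003,0,0.11],[-0.003,0,0.124],[-0.003,0,0.130],[-0.003,0,0.133],[-0.003,0,0.136],[-0.002,0,0.139]],"twist":[0,0,0,0,0,0,0,0]}'
```

```text
t: 3.25
eef_pos: [0.4843, 0.1341, 0.1622]
tool_rot: [0.76, 0.65, 0.002, 0.001]
ft_force: [0.8, 7.4, 7.1]
width: 0.0004
grasp_force: 4.0
```

```bash
python3 -m crank '{"delta_pos":[[0.002,0,0.003],[0.003,0,0.006],[0.005,0,0.009],[0.006,0,0.012],[0.008,0,0.015],[0.009,0,0.018],[0.010,0,0.020],[0.010,0,0.020]],"twist":[0,0,0,0,0,0,0,0]}'
python3 - <<'E'
from h import *
for n in("scene","top"):
    p=optics.read_camera(n); cv2.imwrite(f"pics/{n}2.png",cv2.resize(p["img"][100:300,200:460,::-1],None,fx=3,fy=3))
    for w in("stay_tab","case_lid"):print([(np.round(d["centre"],3),d["score"]) for d in optics.recognise(w,p)])
E
```

```text
t: 4.05
eef_pos: [0.4865, 0.1456, 0.143]
tool_rot: [0.76, 0.65, 0.004, 0.001]
ft_force: [-0.3, 15.5, 13.7]
width: 0.0001
grasp_force: 8.5
[(array([0.483, 0.133, 0.106]), 0.72)]
[(array([0.61 , 0.199, 0.208]), 0.88)]
[]
[(array([0.628, 0.186, 0.287]), 0.82)]
```

View pics/scene2.png

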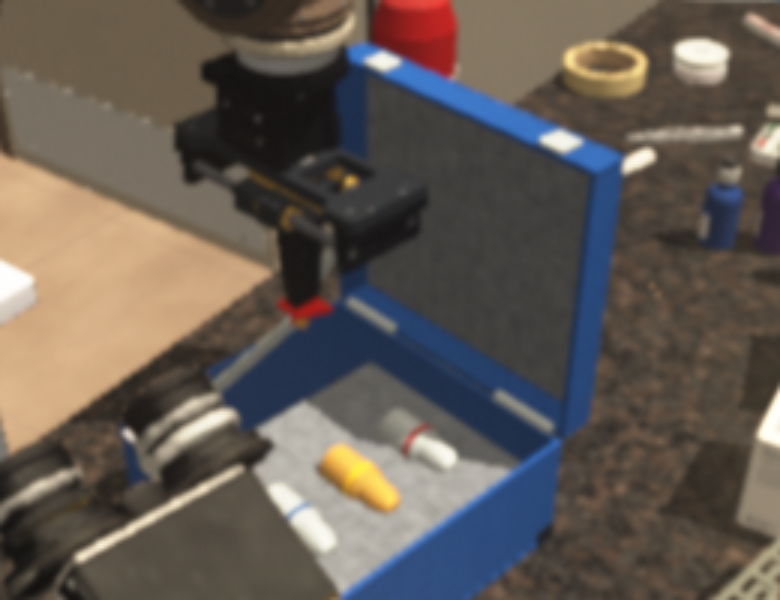

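The stay is broken: the tab is at about crop (303,308), well below its first position, and the lid has come slightly forward. I'll lift off and go over to the outside of the lid.

```bash
python3 -c "
from h import *
print(rows([.597,.277,.37],-9.5))"
python3 -m crank '{"delta_pos":[[-0.002,0,-0.02],[-0.004,0,-0.06],[-0.004,0,-0.11],[-0.004,0,-0.16],[-0.004,0,-0.21],[-0.004,0.01,-0.228],[-0.004,0.04,-0.228],[0.02,0.07,-0.228]],"twist":[0,0,0,0,0,0,0,0]}'
python3 - <<'E'
from h import *
print(rows([.597,.277,.37],-9.5))
for n in("scene","top"):
    p=optics.read_camera(n); cv2.imwrite(f"pics/{n}3.png",cv2.resize(p["img"][80:280,200:460,::-1],None,fx=3,fy=3))
    for w in("stay_tab","case_lid"):print([(np.round(d["centre"],3),d["score"]) for d in optics.recognise(w,p)])
E
```

```text
shift [ 0.148  0.09  -0.226] twist 0.6
t: 5.15
eef_pos: [0.5576, 0.151, 0.3715]
tool_rot: [0.76, 0.65, 0.002, 0.001]
ft_force: [-0.4, 0.3, 0.5]
width: 0.0005
grasp_force: 0.0
shift [0.131 0.019 0.002] twist 0.5
[(array([0.486, 0.143, 0.12 ]), 0.91)]
[(array([0.596, 0.201, 0.2  ]), 0.96)]
[]
[]
```

View pics/scene3.png

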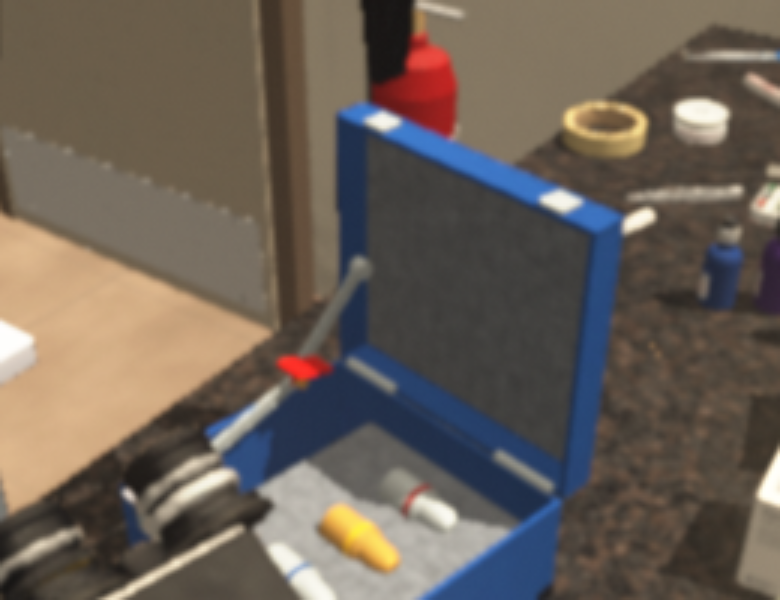

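The stay is clearly bent, with the knee at about crop (303,368), and the tab stays down. Now over the lid, down behind it, then a slow approach.

```bash
python3 -m crank '{"delta_pos":[[0.045,0.01,0],[0.09,0.019,0],[0.131,0.019,0],[0.131,0.019,0],[0.131,0.019,0.04],[0.131,0.019,0.08],[0.131,0.019,0.1],[0.131,0.019,0.1]],"twist":[0,0,0,0,0,0,0,0]}'
python3 - <<'E'
from h import *
p=optics.read_camera("top"); cv2.imwrite("pics/top4.png",cv2.resize(p["img"][80:280,200:460,::-1],None,fx=3,fy=3))
E
```

```text
t: 6.25
eef_pos: [0.5946, 0.2777, 0.2665]
tool_rot: [0.76, 0.65, -0.002, -0.001]
ft_force: [0.8, -0.0, -0.1]
width: 0.0006
grasp_force: 0.0
```

View pics/top4.png

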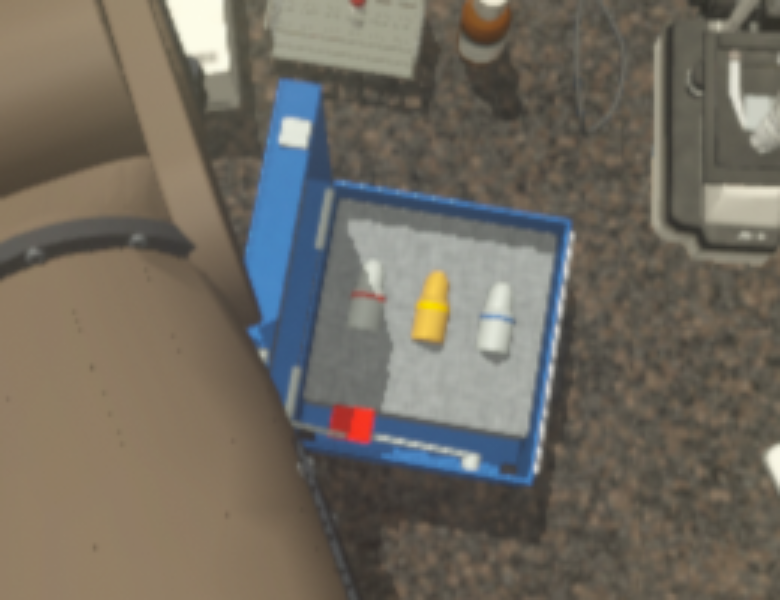

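No contact yet; the arm's own links cover the gripper, and the lid's top edge runs at about crop (290,80) to (260,330). Approach and begin the push.

```bash
python3 -m crank '{"delta_pos":[[-0.025,0,0],[-0.04,0,0],[-0.05,0,0],[-0.057,0,0],[-0.063,0,0],[-0.069,0,0],[-0.075,0,0],[-0.081,0,0]],"twist":[0,0,0,0,0,0,0,0]}'
```

```text
t: 7.1
eef_pos: [0.5835, 0.1986, 0.2688]
tool_rot: [0.76, 0.65, 0.0, -0.0]
ft_force: [-1.2, 3.3, 4.1]
width: 0.0007
grasp_force: 2.1
```

```bash
python3 -m crank '{"delta_pos":[[-0.008,0,0],[-0.016,0,0],[-0.024,0,0],[-0.032,0,0.001],[-0.040,0,0.002],[-0.048,0,0.004],[-0.056,0,0.006],[-0.064,0,0.0085]],"twist":[0,0,0,0,0,0,0,0]}'
python3 -m crank '{"delta_pos":[[-0.008,0,0.004],[-0.016,0,0.008],[-0.023,0,0.012],[-0.030,0,0.016],[-0.037,0,0.020],[-0.043,0,0.0245],[-0.049,0,0.029],[-0.055,0,0.034]],"twist":[0,0,0,0,0,0,0,0]}'
python3 - <<'E'
from h import *
for n in("scene",):
    p=optics.read_camera(n); cv2.imwrite(f"pics/{n}5.png",cv2.resize(p["img"][80:280,200:460,::-1],None,fx=3,fy=3))
E
```

```text
t: 7.9
eef_pos: [0.5735, 0.1347, 0.2599]
tool_rot: [0.76, 0.65, 0.0, 0.0]
ft_force: [0.0, 3.4, -1.0]
width: -0.0001
grasp_force: 1.2
t: 8.7
eef_pos: [0.5651, 0.0807, 0.2257]
tool_rot: [0.76, 0.65, 0.0, 0.0]
ft_force: [-0.3, 2.2, 0.6]
width: 0.0009
grasp_force: 0.9
```

View pics/scene5.png

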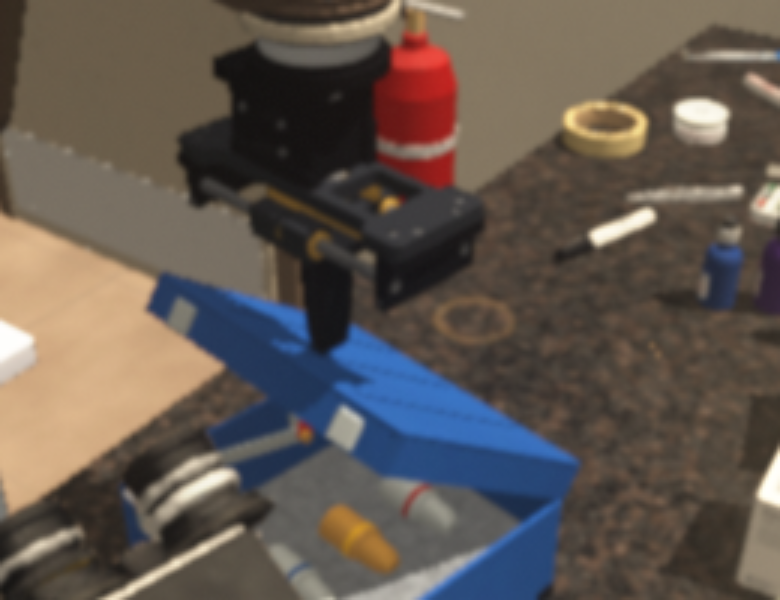

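The lid follows smoothly at about 37°: fingertips on its face at crop (325,350), stay folding at (300,430). Continue along the arc, slowing towards the end.

```bash
python3 -m crank '{"delta_pos":[[-0.005,0,0.006],[-0.012,0,0.013],[-0.018,0,0.021],[-0.023,0,0.029],[-0.029,0,0.037],[-0.034,0,0.045],[-0.038,0,0.052],[-0.041,0,0.059]],"twist":[0,0,0,0,0,0,0,0]}'
python3 -m crank '{"delta_pos":[[-0.002,0,0.006],[-0.004,0,0.012],[-0.005,0,0.017],[-0.006,0,0.021],[-0.006,0,0.024],[-0.006,0,0.026],[-0.006,0,0.028],[-0.006,0,0.029]],"twist":[0,0,0,0,0,0,0,0]}'
```

```text
t: 9.55
eef_pos: [0.5588, 0.0402, 0.1665]
tool_rot: [0.76, 0.65, 0.0, -0.0]
ft_force: [0.4, 1.0, 0.8]
width: 0.0003
grasp_force: 0.6
t: 10.35
eef_pos: [0.558, 0.0347, 0.1381]
tool_rot: [0.76, 0.65, 0.0, 0.0]
ft_force: [-0.5, -0.9, 1.2]
width: 0.0003
grasp_force: 0.6
```

```bash
python3 -m crank '{"delta_pos":[[0,0,0.0005],[0,0,0.001],[0,0,0.0015],[0,0,0.002],[0,0,0.0025],[0,0,0.003],[0,0,0.003],[0,0,0.003]],"twist":[0,0,0,0,0,0,0,0]}'
```

```text
t: 11.15
eef_pos: [0.558, 0.0347, 0.1371]
tool_rot: [0.76, 0.65, 0.001, 0.001]
ft_force: [-6.0, -1.4, 22.1]
width: 0.0008
grasp_force: 11.2
```

Firm stop at tip height 118 mm, so the lid is shut. Retreat and check.

```bash
python3 -m crank '{"delta_pos":[[0,0,-0.003],[0,0,-0.02],[0,0,-0.06],[0,0,-0.11],[0.04,0,-0.15],[0.09,0,-0.18],[0.14,0,-0.18],[0.18,0,-0.18]],"twist":[0,0,0,0,0,0,0,0]}'
python3 - <<'E'
from h import *
p=optics.read_camera("scene"); cv2.imwrite("pics/scene6.png",cv2.resize(p["img"][120:320,200:460,::-1],None,fx=3,fy=3))
print([(np.round(d["centre"],3),d["score"]) for d in optics.recognise("case_lid",p)],readout.get_obs()["ft_force"])
E
```

```text
t: 11.95
eef_pos: [0.5854, 0.2115, 0.3167]
tool_rot: [0.76, 0.65, 0.001, 0.0]
ft_force: [1.6, -0.5, 0.4]
width: 0.0007
grasp_force: 0.0
[] [-1.21746827 -1.23106657 -0.67731873]
```

View pics/scene6.png

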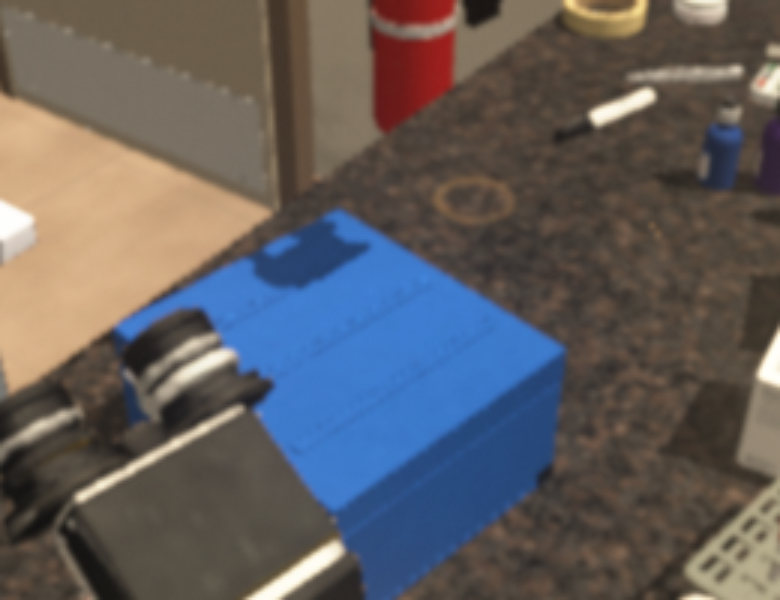

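The lid lies flush on the case, with no gap along the seam at about crop (340,515) to (560,360), and the arm is clear.

```bash
python3 -c "
from cell import arm
print(arm.hand_in())"
```

```text
the job is handed in; nothing more can be done
None
```

The blue case is fully shut and handed in at about 12 s: I broke the stay first by pressing the tab, then lowered the lid under control, and the last picture shows it flush with the arm clear.

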